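# Find the loaded torch by weight and hold it up to the light tester

## Robot

A 6-joint arm with a two-finger parallel gripper is mounted at the origin on a cart in front of the work surface, level with it; the furniture and walls round the work are solid. World frame = base frame: x ahead of the robot, y to its left, z up, the work surface at z = 0. Lengths are in m, angles in rad, forces in N, time in s.
With the tool pointing down it reaches from about 0.2 to 0.875 m from the base axis. Payload 3.4 kg.
Tool frame: the origin (TCP) lies on the centre line of the jaws, within the pads' length; the fingertips stand 11 mm ahead of it and the grasp point (between the pads) lies 8 mm behind it; z points along the fingers, y is the line along which they close (so a half turn about z gives the same grasp; the last joint's range is limited). The gripper opens to 94 mm and grips with 3 to 60 N. Pads are 16 mm wide; open, the fingers measure 119 mm over their backs; the gripper's body (75 mm by 177 mm) begins 78 mm behind the grasp point.
Start: joints at [1.02, 0.276, 1.505, -0, 1.361, -0.121], TCP at [0.24, 0.523, 0.216] pointing down, gripper open.
Joint ranges: [-2.89, 2.89], [-0.75, 2.08], [0.22, 2.7], [-1.18, 4.32], [0.11, 2.71], [-2.7, 2.7]. Speed limits (rad/s): [2.57, 2.57, 3.14, 3.14, 3.14, 3.14].

## Interface

Orientations are given as a rotation vector (axis times angle).
In Python, from station import bot gives the robot as it stands. The module is installed in compiled form; this text tells all that it offers.
- The arm moves only by the tool send_rows, never from a script. Its argument "targets" is a list of rows, each a list of 2 entries, a list of its own where there are three numbers: the shift along the tool's x, y, z in m, then the turn about the tool's z in rad. A call has exactly 10 rows; each row shifts and turns the commanded pose from where the row before left it, along the tool's axes as they then stand; what a row does not reach is not made up. A row lasts 1/8 s, in which the tool goes at most 62.5 mm and 10.7 degrees, less where a joint would pass 70% of its speed; a pose out of reach is approached as far as the arm can. A call is refused whole if a number of a shift passes 0.0625 or a number of a turn 0.188, either way. A call with a gripper value outside its range is refused whole. "gripper" is the opening, from 0 (shut) to 1 (fully open), set as the call begins (left out, the last holds). The fingers move at their own pace and stop on an object; the grip force is fixed at half the most. Time passes only in rows, so rows that do not move let the fingers close, or fill a call up. It gives the time, the measured TCP pose, the force, the opening and the grip force at its end, in the units of the state.
- bot.get_state(): the state, without advancing time (a new reading comes with each control period).
- bot.camera(name): name is "scene" or "top"; returns (picture, depth): 480x640x3 uint8, blue, green, red; 480x640 float32, m along the optical axis (not along the pixel's ray), 0 where there is no reading.
- bot.camera_params(name): a dict with "vertical_fov" (degrees; the focal length in pixels is half the picture's height over the tangent of half this angle, whatever the lens; pixels are square), "cx", "cy" (the principal point, pixels), "extrinsics" (4x4, takes a point from world to camera coordinates). Camera axes: x right, y down, z forward; pixel columns grow to the right and rows downward; lengths in m; the calibration is good to about 2 mm. A picture is of the moment at which its call begins. camera_params takes no time and is no camera call.
- bot.hand_in(): hands the job in; it is judged then, once.
The state is a dict: "t": time; "joints": joint angles; "joint_velocities": joint speeds; "joint_torque": joint torques, N m; "ee_pos": TCP position; "tool_rot": TCP orientation; "force": force on the tool from outside, world axes, zero at the start; "ft_torque": the same for the moment, N m; "finger_gap": finger opening in m; "grip_force": force on a finger pad.
Only numpy, scipy, OpenCV 4.12 (cv2) and the standard library are available. Lean on these libraries where they do the work, as an engineer would, in place of code of your own. Each camera call takes 0.05 s, during which the arm holds its last target. There are 200 camera calls.

## Task

Only one of the two look-alike torches in the cradle has its battery in: lift the left torch clear of the cradle (about 5 cm) to feel its weight, lay it back in its nest and let go, then lift the right one the same way. Take the heavier one and finish while still holding it with its lamp end pointing squarely at the middle of the light tester's round window, about 3 cm away and not touching it, with the lighter torch lying in the cradle. Never offer the lighter torch to the tester, drop no torch, and leave the other things on the bench where they are.

Things in the scene. Friction and masses are not known exactly. Their poses are not given: they have to be found in the camera images.
- torch_a: black pocket torch, 112 mm long, 32 mm across, pale round glass at the lamp end, one of two look-alikes; the one with the battery weighs 0.30 to 0.40 kg, the empty one 0.14 to 0.17 kg, balanced at mid-length; either may lie in the left nest. Grip it across mid-length. Origin 16 mm off the axis at mid-length (underside as first laid; it may roll); its y axis runs from lamp to tail
- torch_b: black pocket torch, 112 mm long, 32 mm across, pale round glass at the lamp end, one of two look-alikes; the one with the battery weighs 0.30 to 0.40 kg, the empty one 0.14 to 0.17 kg, balanced at mid-length; either may lie in the left nest. Grip it across mid-length. Origin 16 mm off the axis at mid-length (underside as first laid; it may roll); its y axis runs from lamp to tail
- torch_a_mid (a point): point on the axis of torch_a at mid-length; 62 mm above the worktop when the torch lies in the cradle; axes as the torch's (y from lamp to tail)
- torch_b_mid (a point): the same point of torch_b
- torch_a_lamp (a point): centre of the lamp end (front face) of torch_a, 56 mm from its mid-length; axes as the torch's
- torch_b_lamp (a point): the same point of torch_b
- torch_cradle: fixed cradle: grey foot plate 100 x 180 x 10 mm, orange V saddles for two torches 110 mm apart; each torch lies on two 10 mm thick saddles 36 mm before and behind its middle, 62 mm clear between them for fingers down to the plate; their tips are 67 mm up. Origin under its centre; x along the torches to their lamps (away from the robot, turned up to 0.3 rad), y to the left nest
- left_nest (a point): where the mid-length axis point of the torch in the left nest (larger y) lies, 62 mm above the worktop; axes as the cradle's
- right_nest (a point): the same for the right nest (smaller y)
- light_tester: fixed light tester: dark foot 80 x 90 x 12 mm, post, blue head 40 x 60 x 56 mm (top 148 mm up) with a round black-rimmed white window, 46 mm, on the side towards the robot (turned up to 0.3 rad). Origin on the worktop below that side of the head; x points from the window into the head; the foot reaches 20 mm out in front
- window (a point): centre of the window's face, 120 mm above the worktop; axes as the tester's (x into the head, z up)
- masking_tape: bystander: cream tape roll, 68 x 24 mm, lying flat; origin under its centre
- pliers_red: bystander: red pliers, 56 x 142 x 12 mm, lying flat; origin under their centre, y along them
- screw_tin: bystander: round tin, 73 x 42 mm; origin under its centre
- electrical_tape: bystander: black tape roll, 62 x 18 mm, lying flat; origin under its centre
- wrench_1: bystander: small combination wrench, 162 x 30 x 7 mm, lying flat; origin under its centre, x along it
- grease_bottle: bystander: squeeze bottle with a red spout, 54 x 165 mm, upright; origin under its centre, z up. It stands by the fixed screwdriver racks (up to about 0.25 m high) that line the left and back edges of the bench; start by rising over them. A fixed toggle clamp, about 0.15 m high, stands at x 0.65, y -0.05
There are look-alikes about, which are no part of the job. Leave any orange look-alike of the torch_b alone.

How it is judged:
By the outcome, as a careful person would: the job done as asked, in the order asked, and still so for the second after the job is handed in, while the arm keeps its last pose, push and grip.
It also fails if it takes over 64 s, if anything falls off the work surface, if the arm or the gripper's body presses on something with over 40 N, if the wrist force passes 120 N, or if a joint passes its speed limit or range.

## Working session

There is one attempt and no reset: what is moved stays moved. The work goes in short steps, Python scripts to look and compute and a tool call to move; the robot and the scene stay as the last step left them, time stands still between calls to the robot, and variables do not carry over. Pictures are saved under pics/ and viewed, at most 10 in all, crops included, and the job is handed in when it is done.

Besides the shell and the picture viewer there is one more tool, called after "Emit:" in YAML: its name, and indented under it one key for each argument. send_rows: Moves the arm, as the interface text tells. Its arguments: {"type":"object","properties":{"targets":{"type":"array"},"gripper":{"type":"number"}},"required":["targets"]}

```bash
mkdir -p pics
cat > h.py <<'E'
from station import bot
import numpy as np, cv2
from scipy.spatial.transform import Rotation as R
def cam(n):
    im,d=bot.camera(n); p=bot.camera_params(n)
    f=240/np.tan(np.radians(p["vertical_fov"])/2); E=np.array(p["extrinsics"])
    v,u=np.mgrid[0:480,0:640]
    P=np.stack([(u-p["cx"])/f*d,(v-p["cy"])/f*d,d],-1)
    W=(P-E[:3,3])@E[:3,:3]
    W[d==0]=np.nan
    return im,d,W
E
python3 - <<'E'
from h import *
for n in("top","scene"):
    im,d,W=cam(n); cv2.imwrite(f"pics/{n}0.png",im); np.savez(f"/tmp/{n}0.npz",im=im,W=W)
    p=bot.camera_params(n); E=np.array(p["extrinsics"]); print(n,p["vertical_fov"],-E[:3,:3].T@E[:3,3])
s=bot.get_state(); print(s)
E
```

```text
top 54.36203294192543 [0.4064858  0.01616102 0.97946641]
scene 43.178985924118116 [ 0.14976688 -0.80421551  1.2538971 ]
{'t': 0.1, 'joints': array([ 1.02000845e+00,  2.76488660e-01,  1.50597410e+00,  2.81572424e-05,
        1.36070760e+00, -1.21034809e-01]), 'joint_velocities': array([-0.00269341, -0.00156997, -0.0018373 ,  0.00054609, -0.00025598,
        0.00076421]), 'joint_torque': array([ 1.23791651e-03, -4.05453086e+01, -2.37778938e+01,  7.06121139e-02,
        2.98876909e-02, -5.64433287e-05]), 'ee_pos': array([0.2393308 , 0.52229411, 0.21572873]), 'tool_rot': array([-6.69764187e-01, -3.06880828e+00,  2.32509538e-03]), 'force': array([-1.21150154, -0.33268033,  1.15588014]), 'ft_torque': array([ 0.05792598, -0.0256658 , -0.06973778]), 'grip_force': 0.0, 'finger_gap': 0.09432930872979754}
```

View pics/top0.png

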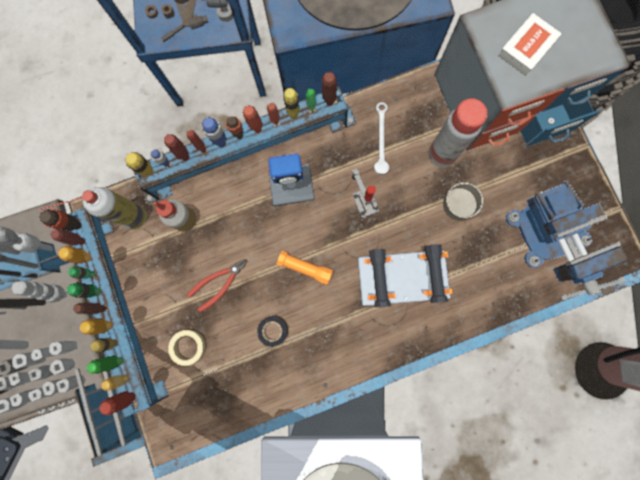

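View pics/scene0.png

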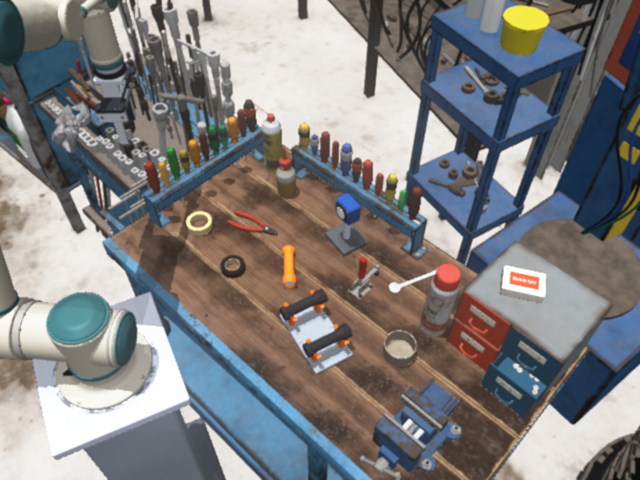

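The top view shows the cradle at about (405,277). The two black torches are at (379,277) on the left and (435,272) on the right. The tester is at (288,177) and the clamp at (365,200). Possible mix-ups are the orange torch look-alike at (305,267), the black electrical tape at (272,330) and the vise at (555,230). I choose the two black torches lying in the orange saddles.

Run:
```python
from h import *
z=np.load("/tmp/top0.npz"); im,W=z["im"],z["W"]
def box(u0,u1,v0,v1): 
    m=np.zeros((480,640),bool); m[v0:v1,u0:u1]=1; return m
dark=im.max(2)<80
for n,b in(("L",box(360,400,240,312)),("R",box(418,455,236,310))):
    m=b&dark&(W[...,2]>.055)&(W[...,2]<.1); P=W[m]; 
    r=cv2.minAreaRect((P[:,:2]*1000).astype(np.float32)); print(n,len(P),"rect",r,"ztop",np.percentile(P[:,2],[50,90,98]))
    bx=cv2.boxPoints(r); print(bx.round(0).tolist())
    c=P[:,:2].mean(0); _,_,V=np.linalg.svd(P[:,:2]-c,full_matrices=0); print(c,V[0],np.ptp((P[:,:2]-c)@V[0]),np.ptp((P[:,:2]-c)@V[1]))
m=box(345,465,235,320)&(W[...,2]>.004)&(W[...,2]<.016)&(im.min(2)>120); r=cv2.minAreaRect((W[m][:,:2]*1000).astype(np.float32)); print("plate",r)
m=box(260,315,140,190)&(W[...,2]>.14)&(W[...,2]<.155); P=W[m];r=cv2.minAreaRect((P[:,:2]*1000).astype(np.float32)); print("head",len(P),r,cv2.boxPoints(r).tolist(),np.median(P[:,2]))
m=box(255,330,140,215)&(W[...,2]>.006)&(W[...,2]<.018); r=cv2.minAreaRect((W[m][:,:2]*1000).astype(np.float32)); print("foot",r)
S=np.load("/tmp/scene0.npz"); im2,W2=S["im"],S["W"]
m=(W2[...,2]>.085)&(W2[...,2]<.152)&(abs(W2[...,0]-.6)<.12)&(abs(W2[...,1]-.11)<.09)
# window: white face
h=cv2.cvtColor(im2,cv2.COLOR_BGR2HSV); w=m&(h[...,1]<90)&(h[...,2]>90); print("win",w.sum(),np.median(W2[w],0),np.argwhere(w).mean(0))
P=W2[w]; c=np.median(P,0); P=P[np.linalg.norm(P-c,axis=1)<.03]; _,s,V=np.linalg.svd(P-P.mean(0),full_matrices=0); print(P.mean(0),V[2],s)
a=cv2.resize(im[225:325,340:470],None,fx=4,fy=4); b=cv2.resize(im2[180:260,310:390],(400,400)); cv2.imwrite("pics/crop.png",np.hstack([a[:400],b])[:, :800])
print(np.hstack([a,b]).shape)
cr=np.hstack([cv2.resize(im[225:325,340:470],(450,346)),cv2.resize(im2[180:260,310:390],(346,346))]); cv2.imwrite("pics/crop.png",cr)
```

```text
L 272 rect ((464.8362121582031, -79.92555236816406), (107.32173919677734, 27.954011917114258), 3.548809766769409) ztop [0.07196482 0.07522762 0.07738651]
[[410.0, -69.0], [412.0, -97.0], [519.0, -91.0], [518.0, -63.0]]
[ 0.46701686 -0.07872611] [-0.9966412  -0.08189217] 0.10768810769943046 0.02892339627090281
R 314 rect ((473.04547119140625, -188.53248596191406), (108.0983657836914, 29.113462448120117), 3.6409759521484375) ztop [0.0709091  0.07511983 0.07677989]
[[418.0, -177.0], [420.0, -206.0], [528.0, -200.0], [526.0, -171.0]]
[ 0.47449272 -0.18466354] [-0.99655822 -0.08289584] 0.10821157782042247 0.029290796678530226
plate ((469.8424987792969, -152.38609313964844), (99.89221954345703, 212.48382568359375), 4.21413516998291)
head 675 ((668.7320556640625, 96.83329772949219), (44.19706726074219, 59.458839416503906), 7.244112968444824) [[643.0611572265625, 123.53885650634766], [650.5587158203125, 64.55461883544922], [694.4029541015625, 70.12773895263672], [686.9053955078125, 129.11196899414062]] 0.14672411828246176
foot ((669.269287109375, 97.01842498779297), (79.61954498291016, 89.9002456665039), 8.23250675201416)
win 115 [0.64633392 0.10061207 0.11547501] [207.4173913 341.4      ]
[0.64551437 0.09735149 0.11953911] [-0.99450399 -0.09916993 -0.03357299] [0.11549904 0.08794633 0.01375195]
(400, 920, 3)
```

View pics/crop.png

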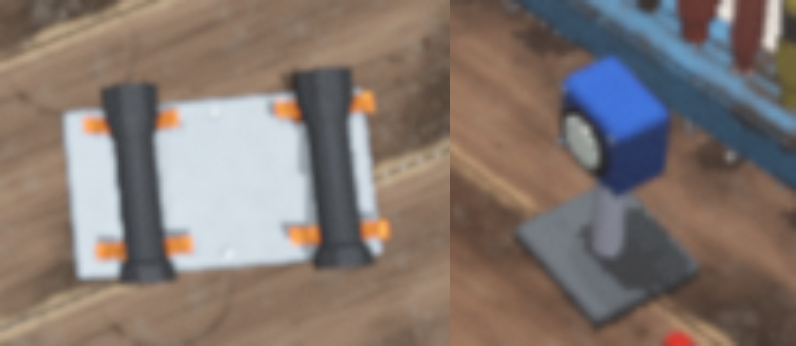

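Both torches are confirmed, lamps away from the robot, glass end uppermost in the picture. Cradle yaw is about 0.075. The left mid is at (0.466,-0.080) and the right at (0.474,-0.188), which gives the expected spacing of about 110 mm. The window is at about (0.648,0.0945,0.12) with yaw 0.135. I'll rise first while turning the tool.

Emit:
send_rows:
  targets:
    - [[0, 0, -0.025], 0]
    - [[0, 0, -0.03], 0]
    - [[0, 0, -0.03], 0]
    - [[0, 0, -0.03], -0.1]
    - [[0, 0, -0.01], -0.1]
    - [[0, 0, 0], -0.1]
    - [[0, 0, 0], -0.1]
    - [[0, 0, 0], -0.1]
    - [[0, 0, 0], 0]
    - [[0, 0, 0], 0]
  gripper: 1

```text
t: 1.35
ee_pos: [0.2395, 0.5226, 0.3412]
tool_rot: [0.108, -3.139, 0.001]
force: [0.2, -0.6, 0.5]
finger_gap: 0.094
grip_force: 0.0
```

```bash
cat >> h.py <<'E'
def to(x,y,z,yaw):
    s=bot.get_state(); T=R.from_rotvec(s["tool_rot"]); M=T.as_matrix()
    h=np.arctan2(-M[1,0],-M[0,0])
    d=M.T@(np.array([x,y,z])-s["ee_pos"])
    print("t",s["t"],"pos",s["ee_pos"].round(4),"yaw",round(h,4),"tilt",M[2].round(3),"| delta",d.round(4),"turn",round(h-yaw,4),"| F",s["force"].round(2),"gap",round(s["finger_gap"],4),"j6",s["joints"][5].round(2))
E
python3 -c "
from h import *
to(.466,-.080,.30,.075)"
```

```text
t 1.35 pos [0.2395 0.5226 0.3412] yaw 0.0688 tilt [ 0. -0. -1.] | delta [-0.1845 -0.6167  0.0414] turn -0.0062 | F [ 0.22 -0.56  0.49] gap 0.094 j6 -0.62
```

Emit:
send_rows:
  targets:
    - [[-0.006, -0.02, 0], 0]
    - [[-0.012, -0.04, 0], 0]
    - [[-0.014, -0.045, 0], 0]
    - [[-0.014, -0.045, 0], 0]
    - [[-0.014, -0.045, 0], 0]
    - [[-0.014, -0.045, 0], 0]
    - [[-0.014, -0.045, 0], 0]
    - [[-0.014, -0.045, 0], 0]
    - [[-0.014, -0.045, 0], 0]
    - [[-0.014, -0.045, 0], 0]

```text
t: 2.6
ee_pos: [0.3983, 0.1104, 0.3417]
tool_rot: [-0.108, 3.139, -0.001]
force: [0.2, 0.4, -0.2]
finger_gap: 0.0938
grip_force: 0.0
```

Emit:
send_rows:
  targets:
    - [[-0.014, -0.045, 0.01], 0]
    - [[-0.014, -0.045, 0.01], 0]
    - [[-0.014, -0.045, 0.01], 0]
    - [[-0.01, -0.04, 0.01], 0]
    - [[-0.002, -0.02, 0.02], 0]
    - [[0, 0, 0.03], 0]
    - [[0, 0, 0.03], 0]
    - [[0, 0, 0.02], 0]
    - [[0, 0, 0], 0]
    - [[0, 0, 0], 0]

```text
t: 3.85
ee_pos: [0.4664, -0.0784, 0.2024]
tool_rot: [-0.109, 3.138, -0.001]
force: [0.2, 0.6, 0.3]
finger_gap: 0.0941
grip_force: 0.0
```

```bash
python3 -c "
from h import *
to(.466,-.080,.054,.075)"
```

```text
t 3.85 pos [ 0.4664 -0.0784  0.2024] yaw 0.0696 tilt [-0.001 -0.001 -1.   ] | delta [ 0.0007 -0.0015  0.1484] turn -0.0054 | F [0.15 0.6  0.32] gap 0.0941 j6 -1.95
```

Emit:
send_rows:
  targets:
    - [[0, -0.001, 0.02], -0.005]
    - [[0, 0, 0.025], 0]
    - [[0, 0, 0.025], 0]
    - [[0, 0, 0.025], 0]
    - [[0, 0, 0.02], 0]
    - [[0, 0, 0.015], 0]
    - [[0, 0, 0.01], 0]
    - [[0, 0, 0.008], 0]
    - [[0, 0, 0], 0]
    - [[0, 0, 0], 0]

```text
t: 5.1
ee_pos: [0.4668, -0.079, 0.0539]
tool_rot: [-0.118, 3.138, -0.0]
force: [0.3, -0.3, 0.1]
finger_gap: 0.094
grip_force: 0.0
```

Emit:
send_rows:
  targets:
    - [[0, 0, 0], 0]
    - [[0, 0, 0], 0]
    - [[0, 0, 0], 0]
    - [[0, 0, 0], 0]
    - [[0, 0, 0], 0]
    - [[0, 0, 0], 0]
    - [[0, 0, 0], 0]
    - [[0, 0, 0], 0]
    - [[0, 0, 0], 0]
    - [[0, 0, 0], 0]
  gripper: 0

```text
t: 6.35
ee_pos: [0.4667, -0.0795, 0.0536]
tool_rot: [-0.119, 3.139, -0.002]
force: [-0.2, -5.3, 1.0]
finger_gap: 0.0315
grip_force: 30.0
```

```bash
python3 -c "
from h import *
to(.466,-.080,.11,.075)"
```

```text
t 6.35 pos [ 0.4667 -0.0795  0.0536] yaw 0.0756 tilt [-0.001 -0.001 -1.   ] | delta [ 0.0007 -0.0005 -0.0564] turn 0.0006 | F [-0.22 -5.29  0.96] gap 0.0315 j6 -1.96
```

Emit:
send_rows:
  targets:
    - [[0, 0, -0.004], 0]
    - [[0, 0, -0.008], 0]
    - [[0, 0, -0.012], 0]
    - [[0, 0, -0.012], 0]
    - [[0, 0, -0.01], 0]
    - [[0, 0, -0.007], 0]
    - [[0, 0, -0.003], 0]
    - [[0, 0, 0], 0]
    - [[0, 0, 0], 0]
    - [[0, 0, 0], 0]

```text
t: 7.6
ee_pos: [0.4661, -0.0788, 0.1091]
tool_rot: [0.118, -3.139, -0.001]
force: [0.0, -0.1, -2.9]
finger_gap: 0.0314
grip_force: 30.0
```

Run:
```python
from h import *
to(.466,-.080,.11,.075)
F=[]
for i in range(4):
    im,d,W=cam("top"); F.append(bot.get_state()["force"][2])
print(F, bot.get_state()["ft_torque"], bot.get_state()["joint_torque"][1:3])
b=cv2.resize(cam("scene")[0][240:380,230:390],(640,560)); cv2.imwrite("pics/lift1.png",b)
```

```text
t 7.6 pos [ 0.4661 -0.0788  0.1091] yaw 0.0752 tilt [ 0.001  0.    -1.   ] | delta [ 0.0002 -0.0012 -0.0009] turn 0.0002 | F [ 0.02 -0.11 -2.92] gap 0.0314 j6 -1.96
[np.float64(-2.8187031622247076), np.float64(-3.0534512103219247), np.float64(-3.4410353153883864), np.float64(-4.193133613746426)] [ 0.05076954 -0.01512102 -0.00367457] [-34.47712541 -20.97458124]
```

View pics/lift1.png

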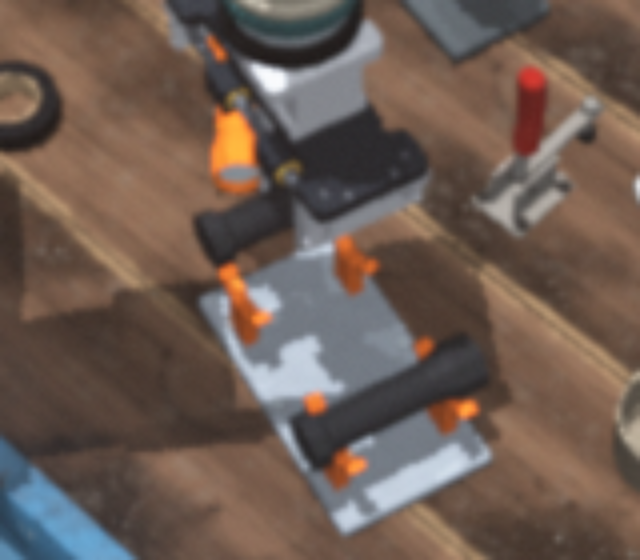

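The crop shows the left torch held level clear of its saddles, with the right one still lying in its nest. The weight reads about 3.3 N. I'll lay it back.

Emit:
send_rows:
  targets:
    - [[0, -0.0007, 0.006], 0]
    - [[0, 0, 0.01], 0]
    - [[0, 0, 0.012], 0]
    - [[0, 0, 0.01], 0]
    - [[0, 0, 0.008], 0]
    - [[0, 0, 0.005], 0]
    - [[0, 0, 0.003], 0]
    - [[0, 0, 0.0015], 0]
    - [[0, 0, 0], 0]
    - [[0, 0, 0], 0]

```text
t: 9.1
ee_pos: [0.4666, -0.0796, 0.0542]
tool_rot: [-0.118, 3.139, -0.0]
force: [-0.7, -0.1, -4.9]
finger_gap: 0.0312
grip_force: 30.0
```

```bash
python3 -c "
from h import *
to(.466,-.080,.0536,.075)"
```

```text
t 9.1 pos [ 0.4666 -0.0796  0.0542] yaw 0.0752 tilt [-0.001 -0.    -1.   ] | delta [ 0.0006 -0.0004  0.0006] turn 0.0002 | F [-0.69 -0.09 -4.93] gap 0.0312 j6 -1.96
```

Emit:
send_rows:
  targets:
    - [[0, 0, 0.0005], 0]
    - [[0, 0, 0.0005], 0]
    - [[0, 0, 0.0005], 0]
    - [[0, 0, 0], 0]
    - [[0, 0, 0], 0]
    - [[0, 0, 0], 0]
    - [[0, 0, 0], 0]
    - [[0, 0, 0], 0]
    - [[0, 0, 0], 0]
    - [[0, 0, 0], 0]

```text
t: 10.35
ee_pos: [0.4667, -0.0796, 0.0536]
tool_rot: [-0.118, 3.138, -0.0]
force: [-1.6, 0.2, 6.7]
finger_gap: 0.0311
grip_force: 30.0
```

Emit:
send_rows:
  targets:
    - [[0, 0, 0], 0]
    - [[0, 0, 0], 0]
    - [[0, 0, 0], 0]
    - [[0, 0, 0], 0]
    - [[0, 0, 0], 0]
    - [[0, 0, 0], 0]
    - [[0, 0, 0], 0]
    - [[0, 0, 0], 0]
    - [[0, 0, 0], 0]
    - [[0, 0, 0], 0]
  gripper: 1

```text
t: 11.6
ee_pos: [0.4664, -0.0795, 0.0525]
tool_rot: [-0.118, 3.139, 0.0]
force: [-0.2, -0.1, 0.9]
finger_gap: 0.0942
grip_force: 0.0
```

Emit:
send_rows:
  targets:
    - [[0, 0, -0.01], 0]
    - [[0, 0, -0.02], 0]
    - [[0, 0, -0.03], 0]
    - [[0, 0, -0.03], 0]
    - [[0, 0, -0.02], 0]
    - [[0, -0.02, -0.01], 0]
    - [[0, -0.03, 0], 0]
    - [[0, -0.03, 0], 0]
    - [[0, -0.02, 0], 0]
    - [[0, -0.01, 0], 0]

```text
t: 12.85
ee_pos: [0.4747, -0.19, 0.1726]
tool_rot: [-0.117, 3.139, 0.0]
force: [-0.0, 0.2, -0.9]
finger_gap: 0.0937
grip_force: 0.0
```

Run:
```python
from h import *
to(.474,-.189,.054,.075)
im=cam("scene")[0]; cv2.imwrite("pics/back1.png",cv2.resize(im[260:400,250:410],(640,560)))
```

```text
t 12.85 pos [ 0.4747 -0.19    0.1726] yaw 0.0742 tilt [-0.  0. -1.] | delta [0.0007 0.001  0.1186] turn -0.0008 | F [-0.03  0.18 -0.91] gap 0.0937 j6 -2.16
```

View pics/back1.png

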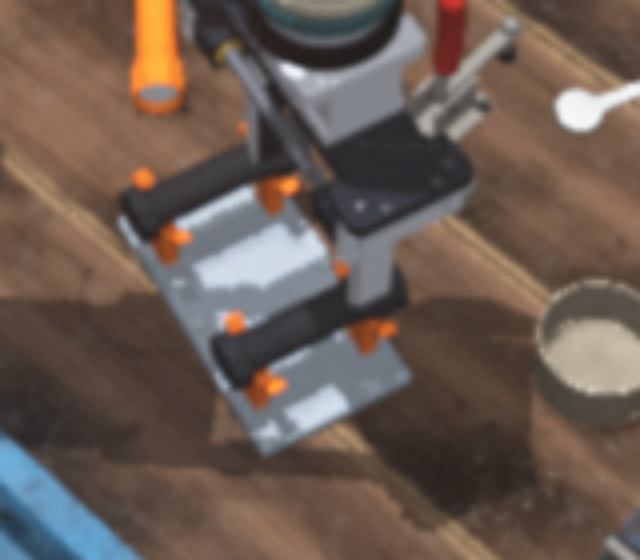

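The left torch lies back in its nest at about (190,185) in the crop, and the gripper is over the right one. I'll descend, grip and lift.

Emit:
send_rows:
  targets:
    - [[0, 0, 0.015], 0]
    - [[0, 0, 0.025], 0]
    - [[0, 0, 0.025], 0]
    - [[0, 0, 0.02], 0]
    - [[0, 0, 0.015], 0]
    - [[0, 0, 0.01], 0]
    - [[0, 0, 0.0085], 0]
    - [[0, 0, 0], 0]
    - [[0, 0, 0], 0]
    - [[0, 0, 0], 0]

```text
t: 14.15
ee_pos: [0.4751, -0.1895, 0.0545]
tool_rot: [-0.118, 3.138, -0.001]
force: [-0.4, 0.0, 0.3]
finger_gap: 0.0938
grip_force: 0.0
```

Emit:
send_rows:
  targets:
    - [[0, 0, 0], 0]
    - [[0, 0, 0], 0]
    - [[0, 0, 0], 0]
    - [[0, 0, 0], 0]
    - [[0, 0, 0], 0]
    - [[0, 0, 0], 0]
    - [[0, 0, 0], 0]
    - [[0, 0, 0], 0]
    - [[0, 0, 0], 0]
    - [[0, 0, 0], 0]
  gripper: 0

```text
t: 15.4
ee_pos: [0.4748, -0.1895, 0.054]
tool_rot: [-0.118, 3.139, -0.001]
force: [-0.2, -1.5, -0.1]
finger_gap: 0.0312
grip_force: 30.0
```

Emit:
send_rows:
  targets:
    - [[0, 0, -0.004], 0]
    - [[0, 0, -0.008], 0]
    - [[0, 0, -0.012], 0]
    - [[0, 0, -0.012], 0]
    - [[0, 0, -0.01], 0]
    - [[0, 0, -0.007], 0]
    - [[0, 0, -0.003], 0]
    - [[0, 0, 0], 0]
    - [[0, 0, 0], 0]
    - [[0, 0, 0], 0]

```text
t: 16.65
ee_pos: [0.4745, -0.1891, 0.1096]
tool_rot: [0.118, -3.139, -0.001]
force: [0.3, 0.8, -1.1]
finger_gap: 0.0316
grip_force: 30.0
```

Run:
```python
from h import *
F=[]
for i in range(4):
    im,d,W=cam("scene"); F.append(round(bot.get_state()["force"][2],2))
print(F); to(.4748,-.190,.054,.075); print(bot.get_state()["joint_torque"][1:3])
```

```text
[np.float64(-1.6), np.float64(-1.52), np.float64(-1.81), np.float64(-1.67)]
t 16.85 pos [ 0.4746 -0.1892  0.1098] yaw 0.0752 tilt [ 0.  0. -1.] | delta [-0.0001 -0.0008  0.0558] turn 0.0002 | F [ 0.76 -0.61 -1.67] gap 0.0311 j6 -2.16
[-37.12113261 -20.72097301]
```

The right torch reads about 1.6 N and the left about 3.3 N, so the left one is heavier. I'll lay the right one back.

Emit:
send_rows:
  targets:
    - [[0, -0.0004, 0.006], 0]
    - [[0, 0, 0.01], 0]
    - [[0, 0, 0.012], 0]
    - [[0, 0, 0.01], 0]
    - [[0, 0, 0.008], 0]
    - [[0, 0, 0.005], 0]
    - [[0, 0, 0.003], 0]
    - [[0, 0, 0.0015], 0]
    - [[0, 0, 0.0005], 0]
    - [[0, 0, 0], 0]

```text
t: 18.1
ee_pos: [0.4749, -0.1897, 0.0541]
tool_rot: [-0.118, 3.139, -0.0]
force: [0.5, -0.2, -1.9]
finger_gap: 0.0312
grip_force: 30.0
```

Emit:
send_rows:
  targets:
    - [[0, 0, 0.0003], 0]
    - [[0, 0, 0], 0]
    - [[0, 0, 0], 0]
    - [[0, 0, 0], 0]
    - [[0, 0, 0], 0]
    - [[0, 0, 0], 0]
    - [[0, 0, 0], 0]
    - [[0, 0, 0], 0]
    - [[0, 0, 0], 0]
    - [[0, 0, 0], 0]

```text
t: 19.35
ee_pos: [0.4749, -0.1897, 0.0539]
tool_rot: [-0.118, 3.139, -0.0]
force: [-0.7, 0.5, 5.6]
finger_gap: 0.0312
grip_force: 30.0
```

```bash
python3 -c "
from h import *
to(.4748,-.190,.054,.075)"
```

```text
t 19.35 pos [ 0.4749 -0.1897  0.0539] yaw 0.0752 tilt [-0. -0. -1.] | delta [ 0.0002 -0.0003 -0.0001] turn 0.0002 | F [-0.69  0.49  5.58] gap 0.0312 j6 -2.16
```

It is seated, with an upward contact force of 5.6 N. I'll release and return to the left torch, which was gripped at (0.4666,-0.0796).

Emit:
send_rows:
  targets:
    - [[0, 0, 0], 0]
    - [[0, 0, 0], 0]
    - [[0, 0, 0], 0]
    - [[0, 0, 0], 0]
    - [[0, 0, 0], 0]
    - [[0, 0, 0], 0]
    - [[0, 0, 0], 0]
    - [[0, 0, 0], 0]
    - [[0, 0, 0], 0]
    - [[0, 0, 0], 0]
  gripper: 1

```text
t: 20.6
ee_pos: [0.4747, -0.1896, 0.0536]
tool_rot: [-0.118, 3.139, 0.0]
force: [0.2, -1.2, 0.6]
finger_gap: 0.094
grip_force: 0.0
```

Emit:
send_rows:
  targets:
    - [[0, 0, -0.01], 0]
    - [[0, 0, -0.02], 0]
    - [[0, 0, -0.03], 0]
    - [[0, 0, -0.03], 0]
    - [[0, 0, -0.02], 0]
    - [[0, 0.02, -0.01], 0]
    - [[0, 0.03, 0], 0]
    - [[0, 0.03, 0], 0]
    - [[0, 0.02, 0], 0]
    - [[0, 0.01, 0], 0]

```text
t: 21.85
ee_pos: [0.4655, -0.0779, 0.1735]
tool_rot: [0.121, -3.138, -0.001]
force: [0.2, -0.1, -0.3]
finger_gap: 0.0938
grip_force: 0.0
```

Run:
```python
from h import *
to(.4666,-.080,.054,.075)
im,d,W=cam("scene"); cv2.imwrite("pics/back2.png",cv2.resize(im[260:400,250:410],(640,560)))
```

```text
t 21.85 pos [ 0.4655 -0.0779  0.1735] yaw 0.0769 tilt [ 0.001  0.001 -1.   ] | delta [-0.001  -0.0023  0.1195] turn 0.0019 | F [ 0.16 -0.12 -0.28] gap 0.0938 j6 -1.96
```

View pics/back2.png

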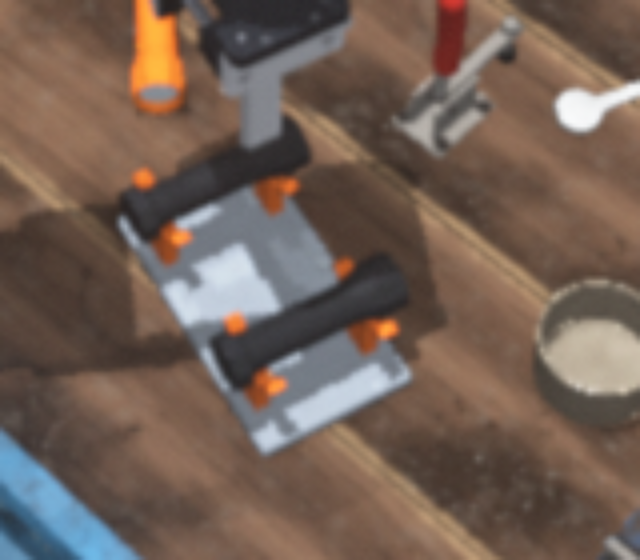

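Both torches lie in their nests, at about (215,180) and (310,320) in the crop. I'll descend onto the left one, grip and lift higher.

Emit:
send_rows:
  targets:
    - [[0, 0, 0], 0]
    - [[0, -0.0005, 0.015], 0]
    - [[0, 0, 0.025], 0]
    - [[0, 0, 0.025], 0]
    - [[0, 0, 0.025], 0]
    - [[0, 0, 0.015], 0]
    - [[0, 0, 0.01], 0]
    - [[0, 0, 0.0045], 0]
    - [[0, 0, 0], 0]
    - [[0, 0, 0], 0]

```text
t: 23.15
ee_pos: [0.467, -0.0806, 0.0546]
tool_rot: [-0.118, 3.138, -0.001]
force: [0.1, -0.5, -0.0]
finger_gap: 0.0944
grip_force: 0.0
```

Emit:
send_rows:
  targets:
    - [[0, 0, 0], 0]
    - [[0, 0, 0], 0]
    - [[0, 0, 0], 0]
    - [[0, 0, 0], 0]
    - [[0, 0, 0], 0]
    - [[0, 0, 0], 0]
    - [[0, 0, 0], 0]
    - [[0, 0, 0], 0]
    - [[0, 0, 0], 0]
    - [[0, 0, 0], 0]
  gripper: 0

```text
t: 24.4
ee_pos: [0.4665, -0.0803, 0.0542]
tool_rot: [-0.118, 3.139, 0.001]
force: [-1.2, 0.7, 0.7]
finger_gap: 0.0311
grip_force: 30.0
```

Emit:
send_rows:
  targets:
    - [[0, 0, -0.004], 0]
    - [[0, 0, -0.01], 0]
    - [[0, 0, -0.015], 0]
    - [[0, 0, -0.02], 0]
    - [[0, 0, -0.02], 0]
    - [[0, 0, -0.02], 0]
    - [[0, 0, -0.015], 0]
    - [[0, 0, -0.01], 0]
    - [[0, 0, 0], 0]
    - [[0, 0, 0], 0]

```text
t: 25.65
ee_pos: [0.466, -0.0803, 0.1676]
tool_rot: [0.118, -3.138, -0.001]
force: [-1.2, 0.3, -4.1]
finger_gap: 0.0309
grip_force: 30.0
```

Run:
```python
from h import *
F=[]
for i in range(3): im,d,W=cam("top"); F.append(round(bot.get_state()["force"][2],2))
print(F)
# mid-lift torch check: dark points, between z .10..0.19 near tool
m=(W[...,2]>.105)&(W[...,2]<.2)&(im.max(2)<80)&(abs(W[...,0]-.466)<.09)&(abs(W[...,1]+.08)<.06)
P=W[m]; print(len(P), P[:,0].min() if len(P) else 0, P[:,0].max() if len(P) else 0)
to(.5628-.0,.0829,.112,.135)
```

```text
[np.float64(-4.27), np.float64(-2.89), np.float64(-2.95)]
141 0.4097270663193024 0.4395286878794907
t 25.8 pos [ 0.466  -0.0803  0.1675] yaw 0.0752 tilt [ 0.001  0.001 -1.   ] | delta [-0.1088  0.1554  0.0554] turn -0.0598 | F [-0.53 -1.05 -2.95] gap 0.0312 j6 -1.96
```

Emit:
send_rows:
  targets:
    - [[-0.003, 0.01, 0], 0]
    - [[-0.006, 0.02, 0], -0.01]
    - [[-0.008, 0.025, 0], -0.01]
    - [[-0.008, 0.025, 0], -0.01]
    - [[-0.008, 0.025, 0], -0.01]
    - [[-0.008, 0.025, 0], -0.01]
    - [[-0.004, 0.015, 0], -0.01]
    - [[-0.002, 0.006, 0], 0]
    - [[0, 0, 0], 0]
    - [[0, 0, 0], 0]

```text
t: 27.05
ee_pos: [0.4982, 0.0738, 0.1681]
tool_rot: [0.211, -3.134, 0.001]
force: [-0.3, 0.6, -3.1]
finger_gap: 0.0316
grip_force: 30.0
```

Run:
```python
from h import *
to(.5628,.0829,.112,.135)
im,d,W=cam("scene"); h=cv2.cvtColor(im,cv2.COLOR_BGR2HSV)
# refined window: ellipse of white+rim, plane of blue face
m=(W[...,2]>.085)&(W[...,2]<.152)&(abs(W[...,0]-.66)<.05)&(abs(W[...,1]-.1)<.06)
w=m&(h[...,1]<100)&(h[...,2]>90)
print(w.sum(), W[w].mean(0), np.argwhere(w).mean(0))
cv2.imwrite("pics/stage.png",cv2.resize(im[170:310,260:420],(640,560)))
```

```text
t 27.05 pos [0.4982 0.0738 0.1681] yaw 0.1345 tilt [ 0. -0. -1.] | delta [-0.0653  0.0004  0.0561] turn -0.0005 | F [-0.31  0.62 -3.1 ] gap 0.0316 j6 -1.7
101 [0.6485795  0.09621802 0.11939536] [212.18811881 340.81188119]
```

View pics/stage.png

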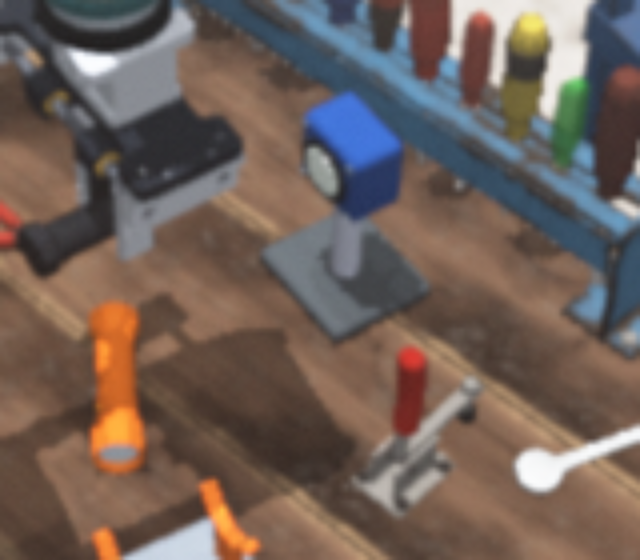

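The torch is held in front of the tester, whose window is at about (322,170) in the crop, with the clamp well to the right. I'll lower, then approach.

Emit:
send_rows:
  targets:
    - [[0, 0.0005, 0.008], 0]
    - [[0, 0, 0.015], 0]
    - [[-0.005, 0, 0.015], 0]
    - [[-0.01, 0, 0.01], 0]
    - [[-0.015, 0, 0.006], 0]
    - [[-0.015, 0, 0.002], 0]
    - [[-0.01, 0, 0], 0]
    - [[-0.006, 0, 0], 0]
    - [[-0.002, 0, 0], 0]
    - [[0, 0, 0], 0]

```text
t: 28.35
ee_pos: [0.5605, 0.0834, 0.1123]
tool_rot: [0.212, -3.134, -0.0]
force: [-0.4, -0.1, -3.8]
finger_gap: 0.0315
grip_force: 30.0
```

Run:
```python
from h import *
im,d,W=cam("scene"); it,dt,Wt=cam("top")
to(.5628,.0833,.112,.135)
cv2.imwrite("pics/fin.png",np.hstack([cv2.resize(im[160:260,270:370],(400,400)),cv2.resize(it[130:230,250:350],(400,400))]))
# torch axis from dark points in both views, in tester frame at window
c=np.array([.6487,.0950]); a=.135; ex=np.array([np.cos(a),np.sin(a)]); ey=np.array([-ex[1],ex[0]])
for n,i,w in(("scene",im,W),("top",it,Wt)):
    p=(w[...,:2]-c)
    X=p@ex;Y=p@ey
    m=(X>-.16)&(X<-.012)&(abs(Y)<.03)&(w[...,2]>.09)&(w[...,2]<.142)
    f=m&(X>-.065); t=m&(X<-.115)
    for k,q in(("front",f),("tail",t)):
        if q.sum()>5: print(n,k,q.sum(),"X",np.percentile(X[q],[2,98]).round(4),"Y",np.percentile(Y[q],[5,50,95]).round(4),"z",np.percentile(w[q][:,2],[5,50,98]).round(4))
```

```text
t 28.45 pos [0.5602 0.0834 0.1123] yaw 0.1352 tilt [ 0.  0. -1.] | delta [-0.0025 -0.0005  0.0003] turn 0.0002 | F [-0.13 -1.21 -3.94] gap 0.0314 j6 -1.68
scene tail 177 X [-0.1492 -0.1166] Y [-0.014  -0.005   0.0111] z [0.1129 0.1282 0.1373]
top tail 263 X [-0.1472 -0.1155] Y [-0.0114 -0.0005  0.0115] z [0.1195 0.1305 0.1369]
```

View pics/fin.png

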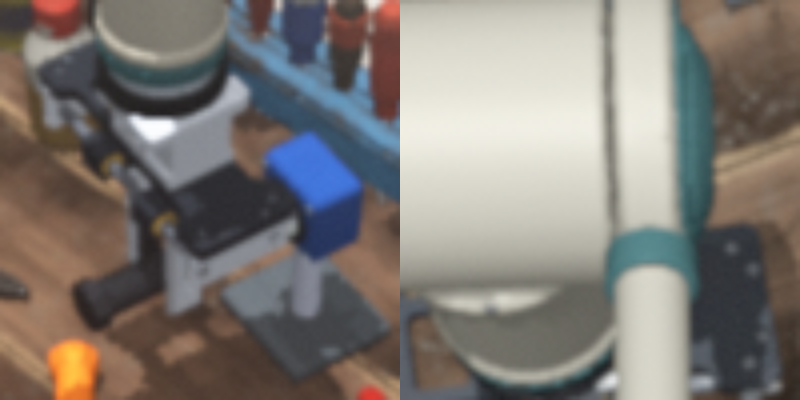

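The crop shows the torch level, with its tail at about (100,300), aimed at the tester's window and not touching it. The measured axis is within 1 mm of the window axis, and the lamp is about 34 mm off. I'll advance 3 mm and settle.

Emit:
send_rows:
  targets:
    - [[-0.001, 0, 0], 0]
    - [[-0.001, 0, 0], 0]
    - [[-0.0015, 0, 0], 0]
    - [[0, 0, 0], 0]
    - [[0, 0, 0], 0]
    - [[0, 0, 0], 0]
    - [[0, 0, 0], 0]
    - [[0, 0, 0], 0]
    - [[0, 0, 0], 0]
    - [[0, 0, 0], 0]

```text
t: 29.7
ee_pos: [0.5641, 0.0839, 0.1122]
tool_rot: [-0.212, 3.134, 0.0]
force: [-0.3, -0.2, -3.8]
finger_gap: 0.0313
grip_force: 30.0
```

```bash
python3 -c "
from h import *
to(.5628,.0833,.112,.135)
print(bot.hand_in())"
```

```text
t 29.7 pos [0.5641 0.0839 0.1122] yaw 0.1353 tilt [-0.  0. -1.] | delta [ 0.0014 -0.0004  0.0002] turn 0.0003 | F [-0.34 -0.18 -3.8 ] gap 0.0313 j6 -1.68
the job is handed in; nothing more can be done
None
```

I handed the job in at 29.7 s: the left torch is the heavier (about 3.3 N against 1.6 N), and the arm is holding it about 3 cm from the middle of the tester's window, while the lighter one lies in the right nest.

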